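Raise the deburring cabinet's window to the yellow band and start the extractor

ROBOT

A 6-joint arm with a two-finger parallel gripper is mounted at the origin on the work surface. World frame = base frame: x ahead of the robot, y to its left, z up, the work surface at z = 0. Lengths are in m, angles in degrees, forces in N, time in s.
With the tool pointing down it reaches from about 0.35 to 0.875 m from the base axis. Payload 4.2 kg.
Tool frame: the origin (TCP) lies between the finger pads; the fingertips stand 14 mm ahead of it and the grasp point (between the pads) lies 5 mm behind it; z points along the fingers, y is the line along which they close (so a half turn about z gives the same grasp; the last joint's range is limited). The gripper opens to 87 mm and grips with 3 to 60 N. Pads are 19 mm wide; open, the fingers measure 117 mm over their backs; the gripper's body (75 mm by 190 mm) begins 51 mm behind the grasp point.
Start: joints at [89.76, 22.042, 0.453, 0, -68.411, -14.817], TCP at [0.162, 0.604, 0.213] pointing down, gripper open.
Joint ranges: [-179.83, 179.83], [-69.29, 118.12], [-61.27, 80.66], [-181.25, 117.63], [-171.15, -9.14], [-177.46, 177.46]. Speed limits (degrees/s): [159.86, 159.86, 180, 180, 180, 180].

INTERFACE

Orientations are given as a 3x3 rotation matrix whose columns are the frame's x, y, z axes.
In Python, from station import * gives the robot as it stands. The module is installed in compiled form; this text tells all that it offers.
- The arm moves only by the tool play_rows, never from a script. Its argument "steps" is a list of rows, each an object of numbers: "ax", "ay", "az": the turn, a rotation vector about the tool's x, y, z in degrees; "dx", "dy", "dz": the shift along the tool's x, y, z in mm; "claw": the finger opening in mm, from 0 to 87. A call has 1 to 20 rows; each row shifts and turns the commanded pose from where the row before left it, along the tool's axes as they then stand; what a row does not reach is not made up. A row lasts 1/10 s, in which the tool goes at most 50 mm and 8.59 degrees, less where a joint would pass 70% of its speed; a pose out of reach is approached as far as the arm can. A call with a gripper value outside its range is refused whole. The fingers move at their own pace and stop on an object; the grip force is fixed at half the most. Time passes only in rows, so rows that do not move let the fingers close. It gives the time, the measured TCP pose, the force, the opening and the grip force at its end, in the units of the state.
- sense(): the state, without advancing time (a new reading comes with each control period).
- capture(name): name is "scene" or "top" or "wrist"; returns a dict with "frame" (480x640x3 uint8, blue, green, red), "range_z" (480x640 float32, m along the optical axis (not along the pixel's ray), 0 where there is no reading), "fx", "fy", "cx", "cy" (pixels), "k1" (the pictures are not rectified: a ray, as slopes to the right and down, at radius r is drawn at 1 + k1 r^2 times it, then the intrinsics apply), "xyz" and "rotation" of the camera in the world. Camera axes: x right, y down, z forward; pixel columns grow to the right and rows downward; lengths in m; the calibration is good to about 2 mm. A picture is of the moment at which its call begins.
- finish_job(): hands the job in; it is judged then, once.
The state is a dict: "time_s": time; "joints": joint angles; "joint_velocities": joint speeds; "effort": joint torques, N m; "tcp_pos": TCP position; "ee_rot": TCP orientation; "wrist_force": force on the tool from outside, world axes, zero at the start; "moment": the same for the moment, N m; "gripper_width": opening from 0.0 (shut) to 1.0 (fully open); "gripper_force": force on a finger pad.
Only numpy, scipy, OpenCV 4.12 (cv2) and the standard library are available. Lean on these libraries where they do the work, as an engineer would, in place of code of your own. Each camera call takes 0.05 s, during which the arm holds its last target. There are 200 camera calls.

TASK

Push the cabinet's sloping clear window up by its black lip, from beneath, until the red pointer on the window stands within the yellow band on the guide rail, and leave it there. Then press the green button on the grey switch box fully down to start the extractor. Only push with the fingers: do not touch the grey strip on the lip's upper side, do not press the red button, and do not pick up or disturb anything else on the bench.

Things in the scene. Friction and masses are not known exactly. Their poses are not given: they have to be found in the camera images.
- lip_edge (a point): Middle of the lower outer edge of the window's black lip. Axes: z up along the 45 degree slope (away from the robot and up: the way the window slides), y along the lip to the cabinet's left, -x straight out of the window (towards the robot and up). From here the lip runs 110 mm each way along y, 30 mm along +x to the window's face and 8 mm along +z
- pointer (a point): Middle of the red pointer line (6 mm high, 44 mm wide) that the window carries over its right guide rail; axes as lip_edge. It moves with the window. It lies 100 mm up the slope from lip_edge, 166 mm to its right
- band_mark (a point): Centre of the yellow band, 18 mm high along the slope, on the right guide rail, beside the pointer's path; axes as lip_edge. It is clamped on and must stay where it is. The pointer is on the mark when its z in this frame is 0; within the band is up to 9 mm either way
- sash (a joint): The window's travel up the slope, m: 0 shut, 0.19 the upper stop. It is counterweighted and stays where it is left; pushing it takes about 1 to 5 N
- cabinet: Green deburring cabinet, fixed, 360 mm wide, 380 mm deep, 302 mm high, with an upright front 90 mm high below the 45 degree slope (the guide rails and the raised window reach about 355 mm); origin at the centre of its underside, x from its front to its back, y to its left
- lip: The black lip on the window's bottom edge: a rigid bar 220 mm wide, 30 mm deep (out from the window), 8 mm thick; origin on the window's face at the middle of the lip's underside, axes as lip_edge. The space below it, outside the window's plane, is free
- lip_top: The grey strip on the lip's upper side, 200 mm wide, 20 mm deep (from 2 to 22 mm out from the window's face), 3 mm thick; not to be touched
- start_top (a point): Top centre of the green start button, cap 30 mm across, on the grey switch box (150 x 75 x 50 mm, fixed, left or right of the cabinet). Pressed straight down; its z is up
- start (a joint): Green button travel, m: 0 up, 0.006 fully down (5 N); springs back
- stop_top (a point): Top centre of the red stop button, cap 30 mm across, 80 mm from the green one on the same box
- stop (a joint): Red button travel, m: 0 up, 0.006 fully down; not to be pressed
- rivet_jar: Closed jar with a blue cap, 66 mm across, 85 mm high; origin at its underside. Leave alone
- hammer: Hammer lying on the bench, along its x axis. Leave alone
- screwdriver: Orange-handled screwdriver lying along its x axis. Leave alone
- spray_can: Yellow spray can, 66 mm across, 190 mm high; origin at its underside. Leave alone
- spray_can2: Red spray can, 66 mm across, 190 mm high; origin at its underside. Leave alone
- channel: Folded sheet-metal channel, 120 x 70 x 48 mm; origin at its underside. Leave alone
- tape: Yellow tape measure, 64 mm across, 30 mm high; origin at its underside. Leave alone
Mind the look-alikes: they are no part of the job. Leave any pink look-alike of the part that bears start_top alone.

How it is judged:
By the outcome, as a careful person would: the job done as asked, in the order asked, and still so for the second after the job is handed in, with the robot touching nothing.
It also fails if it takes over 48 s, if anything falls off the work surface, if the arm or the gripper's body presses on something with over 40 N, if the wrist force passes 120 N, or if a joint passes its speed limit or range.

## Working session

There is one attempt and no reset: what is moved stays moved. The work goes in short steps, Python scripts to look and compute and a tool call to move; the robot and the scene stay as the last step left them, time stands still between calls to the robot, and variables do not carry over. Pictures are saved under pics/ and viewed, at most 10 in all, crops included, and the job is handed in when it is done.

Besides the shell and the picture viewer there is one more tool, called after "Emit:" as name(argument=value, ...), one argument or row to a line, values as JSON. play_rows: Moves the arm, as the interface text tells. Its arguments: {"type":"object","properties":{"steps":{"type":"array"}},"required":["steps"]}

```bash
mkdir -p pics; cat > h.py <<'E'
from station import *
import numpy as np, cv2
def save(n,c): cv2.imwrite('pics/%s.png'%n,c['frame'])
def ray(c,u,v):
    x,y=(u-c['cx'])/c['fx'],(v-c['cy'])/c['fy']
    X,Y=x,y
    for _ in range(20):
        s=1+c['k1']*(X*X+Y*Y); X,Y=x/s,y/s
    return np.array([X,Y,1.0])
def pt(c,u,v,r=1):
    d=c['range_z'][int(v)-r:int(v)+r+1,int(u)-r:int(u)+r+1]; d=d[d>0]
    return np.array(c['xyz'])+np.array(c['rotation'])@(ray(c,u,v)*np.median(d)) if len(d) else None
def cloud(c):
    v,u=np.mgrid[0:480,0:640]
    x=(u-c['cx'])/c['fx'];y=(v-c['cy'])/c['fy'];X,Y=x,y
    for _ in range(20):
        s=1+c['k1']*(X*X+Y*Y);X,Y=x/s,y/s
    z=c['range_z']
    return np.array(c['xyz'])+np.stack([X*z,Y*z,z],-1)@np.array(c['rotation']).T
E
python3 - <<'E'
from h import *
import pickle
C={n:capture(n) for n in('scene','top','wrist')}
pickle.dump(C,open('c0.pkl','wb'))
cv2.imwrite('pics/a.png',C['scene']['frame']);cv2.imwrite('pics/b.png',C['top']['frame'])
for n,c in C.items(): print(n,c['fx'],c['cx'],c['cy'],c['k1'],np.round(c['xyz'],3),np.round(c['rotation'],2).tolist())
s=sense();print(s)
E
```

```text
scene 441.79491926428926 322.0070988838885 234.59128582535152 -0.04244525410863477 [ 0.911 -0.771  0.908] [[0.85, 0.34, -0.39], [0.52, -0.57, 0.63], [-0.01, -0.75, -0.67]]
top 508.6457292946756 306.4994004355478 237.2241157527213 -0.12361260471814686 [ 0.27  -0.028  1.545] [[0.01, -0.99, 0.12], [-1.0, -0.01, -0.0], [0.0, -0.12, -0.99]]
wrist 342.73779193809753 318.2875599644091 242.0422446604216 -0.006619234609414847 [0.233 0.584 0.383] [[-0.26, -0.93, -0.26], [-0.97, 0.25, 0.07], [0.0, 0.27, -0.96]]
{'time_s': 0.15, 'joints': array([ 8.97614273e+01,  2.20803137e+01,  3.97377658e-01, -1.91436038e-02,
       -6.84111363e+01, -1.48151727e+01]), 'joint_velocities': array([-0.01998797, -0.16824079,  0.22959271,  0.18176703, -0.04399211,
       -0.09000181]), 'effort': array([ 1.21370340e-03, -3.91052198e+01,  1.87584668e+01,  4.22221273e+00,
        1.23488921e-02, -1.34905777e-04]), 'tcp_pos': array([0.16221432, 0.60309443, 0.21181539]), 'ee_rot': array([[ 9.65650636e-01, -2.59843701e-01, -3.17513574e-04],
       [-2.59843867e-01, -9.65649250e-01, -1.64054535e-03],
       [ 1.19678630e-04,  1.66669761e-03, -9.99998604e-01]]), 'wrist_force': array([ 0.16827489,  0.80892952, -0.38464698]), 'moment': array([-0.03348207, -0.01782072, -0.01193519]), 'gripper_force': 0.0, 'gripper_width': 0.9979247458954615}
```

View pics/a.png

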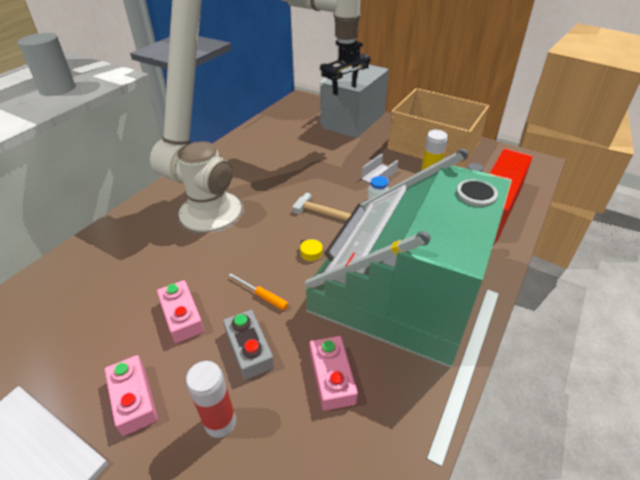

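View pics/b.png

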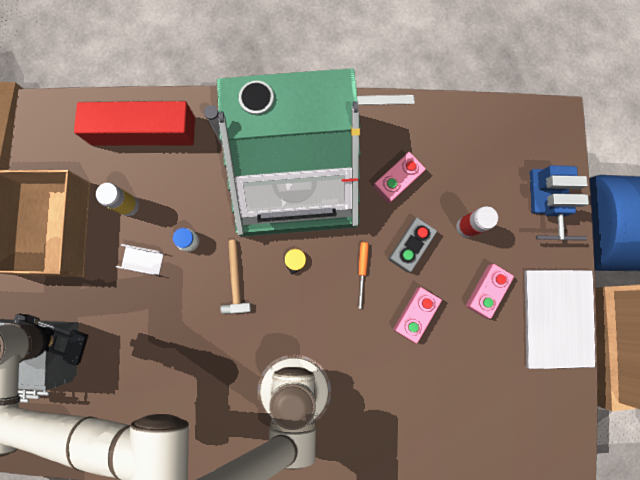

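The scene shows the cabinet with its red pointer (350,258) and yellow band (397,247). The top view shows the pointer at (350,181), the band at (355,131) and the black lip at (297,215).

There are four switch boxes: grey at (413,244), and pink at (400,176), (417,314) and (490,290), all in the top view. Only the grey one fits, with green at (408,255) and red at (422,233).

```bash
cat > m.py <<'E'
from h import *
import pickle
C=pickle.load(open('c0.pkl','rb'))
R={'top':{'pointer':(335,170,362,192,'r'),'band':(345,122,365,140,'y'),'green':(398,245,416,265,'g'),'red':(413,223,432,243,'r'),'tape':(280,245,310,275,'y'),'screw':(355,238,372,285,'y'),'jar':(170,225,202,255,'b'),'lip':(250,205,345,226,'k')},
 'scene':{'pointer':(335,245,360,275,'r'),'band':(388,235,408,258,'y'),'green':(228,310,252,332,'g'),'red':(240,335,265,360,'r'),'lip':(325,200,375,262,'k')}}
for n in R:
  c=C[n];X=cloud(c);H=cv2.cvtColor(c['frame'],cv2.COLOR_BGR2HSV).astype(int);h,s,v=H[...,0],H[...,1],H[...,2]
  M={'r':((h<8)|(h>172))&(s>150)&(v>90),'y':(h>8)&(h<35)&(s>150)&(v>120),'g':(h>50)&(h<75)&(s>140)&(v>60),'b':(h>95)&(h<125)&(s>150),'k':(v<60)}
  for k,(a,b,e,f,q) in R[n].items():
    m=np.zeros(h.shape,bool);m[b:f,a:e]=M[q][b:f,a:e];m&=c['range_z']>0
    vv,uu=np.nonzero(m)
    if not len(vv): print(n,k,'none');continue
    P=X[m];print(n,k,len(vv),'px',uu.mean().round(1),vv.mean().round(1),'bbox',uu.min(),vv.min(),uu.max(),vv.max(),'med',np.round(np.median(P,0),3),'min',np.round(P.min(0),3),'max',np.round(P.max(0),3))
c=C['top'];X=cloud(c)
for u,v in [(239,234),(357,226),(224,115),(354,100),(220,78),(355,70),(297,222),(235,250),(235,308),(262,218),(335,210),(297,190),(297,229)]: print(u,v,np.round(X[v,u],3))
cv2.imwrite('pics/d.png',np.hstack([cv2.resize(c['frame'][90:250,215:375],None,fx=2.5,fy=2.5,interpolation=2),cv2.resize(C['scene']['frame'][150:310,290:450],None,fx=2.5,fy=2.5,interpolation=2)]))
E
python3 m.py
```

```text
top pointer 33 px 349.3 179.5 bbox 342 179 357 181 med [ 0.595 -0.142  0.209] min [ 0.592 -0.164  0.203] max [ 0.597 -0.123  0.214]
top band 44 px 355.3 131.8 bbox 351 129 359 134 med [ 0.696 -0.151  0.305] min [ 0.691 -0.16   0.293] max [ 0.705 -0.14   0.311]
top green 23 px 409.3 253.0 bbox 404 250 413 259 med [ 0.414 -0.333  0.072] min [ 0.394 -0.345  0.057] max [ 0.422 -0.317  0.078]
top red 95 px 422.2 232.0 bbox 417 227 427 237 med [ 0.475 -0.371  0.07 ] min [ 0.459 -0.39   0.053] max [ 0.491 -0.357  0.077]
top tape 38 px 299.3 258.7 bbox 287 249 305 269 med [ 0.395 -0.015  0.027] min [ 0.363 -0.027 -0.007] max [0.427 0.028 0.035]
top screw 248 px 363.0 258.3 bbox 358 242 368 275 med [ 0.398 -0.201  0.021] min [ 0.348 -0.218 -0.007] max [ 0.451 -0.189  0.031]
top jar 286 px 182.5 237.3 bbox 173 228 192 246 med [0.447 0.331 0.084] min [0.421 0.302 0.076] max [0.474 0.36  0.093]
top lip 247 px 297.3 216.7 bbox 257 209 341 225 med [ 0.499 -0.003  0.156] min [ 0.486 -0.13   0.078] max [0.526 0.108 0.165]
scene pointer 8 px 351.0 257.1 bbox 349 254 353 260 med [ 0.596 -0.14   0.211] min [ 0.595 -0.149  0.209] max [ 0.597 -0.128  0.214]
scene band 64 px 394.8 247.2 bbox 391 241 399 253 med [ 0.7   -0.159  0.306] min [ 0.691 -0.162  0.296] max [ 0.709 -0.14   0.315]
scene green 94 px 240.2 319.4 bbox 234 315 246 324 med [ 0.409 -0.329  0.071] min [ 0.396 -0.341  0.066] max [ 0.423 -0.315  0.075]
scene red 161 px 251.1 345.5 bbox 244 339 258 352 med [ 0.476 -0.372  0.07 ] min [ 0.447 -0.387  0.049] max [ 0.491 -0.345  0.074]
scene lip none
239 234 [0.458 0.165 0.091]
357 226 [ 0.499 -0.185  0.005]
224 115 [0.737 0.186 0.305]
354 100 [ 0.785 -0.148  0.296]
220 78 [0.838 0.201 0.305]
355 70 [ 1.367 -0.253 -0.742]
297 222 [ 0.495 -0.002  0.095]
235 250 [0.418 0.184 0.024]
235 308 [0.244 0.179 0.025]
262 218 [0.496 0.094 0.152]
335 210 [ 0.523 -0.109  0.142]
297 190 [ 0.57  -0.002  0.181]
297 229 [ 0.479 -0.002  0.061]
```

View pics/d.png

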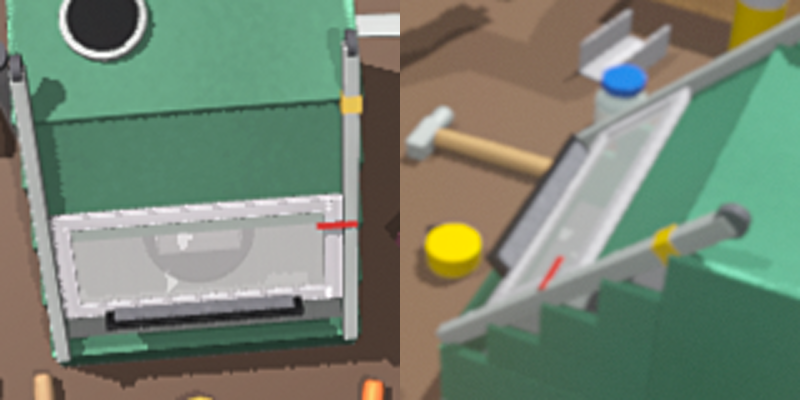

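The crop confirms the lip and its outer edge. The pointer (about 0.595, -0.142, 0.209) has roughly 0.14 m to travel to the band (0.697, -0.15, 0.305). The cabinet's yaw is about 5°, and both sizes and heights agree with the description. I'll start moving towards the lip.

Emit:
play_rows(
  steps=[
    {"dx":31,"dy":27,"dz":-9.5,"claw":0},
    {"dx":31,"dy":27,"dz":-9.5,"claw":0},
    {"dx":31,"dy":27,"dz":-9.5,"claw":0},
    {"dx":31,"dy":27,"dz":-9.5,"claw":0},
    {"dx":31,"dy":27,"dz":-9.5,"claw":0},
    {"dx":31,"dy":27,"dz":-9.5,"claw":0},
    {"dx":18,"dy":36.5,"dz":1,"claw":0},
    {"dx":18,"dy":36.5,"dz":1,"claw":0},
    {"dx":18,"dy":36.5,"dz":1,"claw":0},
    {"dx":18,"dy":36.5,"dz":1,"claw":0},
    {"dx":18,"dy":36.5,"dz":1,"claw":0},
    {"dx":18,"dy":36.5,"dz":1,"claw":0},
    {"dx":18,"dy":36.5,"dz":1,"claw":0},
    {"dx":18,"dy":36.5,"dz":1,"claw":0},
    {"dx":18,"dy":36.5,"dz":1,"claw":0},
    {"dx":18,"dy":36.5,"dz":1,"claw":0},
    {"claw":0},
    {"claw":0},
  ],
)

```text
invalid input at $.steps[0]: expected keys ax, ay, az, dx, dy, dz, claw
```

Emit:
play_rows(
  steps=[
    {"ax":0,"ay":0,"az":0,"dx":31,"dy":27,"dz":-9.5,"claw":0},
    {"ax":0,"ay":0,"az":0,"dx":31,"dy":27,"dz":-9.5,"claw":0},
    {"ax":0,"ay":0,"az":0,"dx":31,"dy":27,"dz":-9.5,"claw":0},
    {"ax":0,"ay":0,"az":0,"dx":31,"dy":27,"dz":-9.5,"claw":0},
    {"ax":0,"ay":0,"az":0,"dx":31,"dy":27,"dz":-9.5,"claw":0},
    {"ax":0,"ay":0,"az":0,"dx":31,"dy":27,"dz":-9.5,"claw":0},
    {"ax":0,"ay":0,"az":0,"dx":18,"dy":36.5,"dz":1,"claw":0},
    {"ax":0,"ay":0,"az":0,"dx":18,"dy":36.5,"dz":1,"claw":0},
    {"ax":0,"ay":0,"az":0,"dx":18,"dy":36.5,"dz":1,"claw":0},
    {"ax":0,"ay":0,"az":0,"dx":18,"dy":36.5,"dz":1,"claw":0},
    {"ax":0,"ay":0,"az":0,"dx":18,"dy":36.5,"dz":1,"claw":0},
    {"ax":0,"ay":0,"az":0,"dx":18,"dy":36.5,"dz":1,"claw":0},
    {"ax":0,"ay":0,"az":0,"dx":18,"dy":36.5,"dz":1,"claw":0},
    {"ax":0,"ay":0,"az":0,"dx":18,"dy":36.5,"dz":1,"claw":0},
    {"ax":0,"ay":0,"az":0,"dx":18,"dy":36.5,"dz":1,"claw":0},
    {"ax":0,"ay":0,"az":0,"dx":18,"dy":36.5,"dz":1,"claw":0},
    {"ax":0,"ay":0,"az":0,"dx":0,"dy":0,"dz":0,"claw":0},
  ],
)

```text
time_s: 1.85
tcp_pos: [0.3785, -0.0041, 0.2593]
ee_rot: [[0.964, -0.267, -0.001], [-0.267, -0.964, -0.001], [-0.001, 0.001, -1.0]]
wrist_force: [0.0, 0.9, 0.1]
gripper_width: 0.01
gripper_force: 0.0
```

Emit:
play_rows(
  steps=[
    {"ax":0,"ay":0,"az":-6.8,"dx":17,"dy":-5,"dz":0,"claw":0},
    {"ax":0,"ay":0,"az":-6.8,"dx":17,"dy":-3,"dz":0,"claw":0},
    {"ax":0,"ay":0,"az":-6.9,"dx":17,"dy":-1,"dz":0,"claw":0},
    {"ax":0,"ay":7.5,"az":0,"dx":0,"dy":0,"dz":0,"claw":0},
    {"ax":0,"ay":7.5,"az":0,"dx":0,"dy":0,"dz":0,"claw":0},
    {"ax":0,"ay":7.5,"az":0,"dx":0,"dy":0,"dz":0,"claw":0},
    {"ax":0,"ay":7.5,"az":0,"dx":0,"dy":0,"dz":0,"claw":0},
    {"ax":0,"ay":7.5,"az":0,"dx":0,"dy":0,"dz":0,"claw":0},
    {"ax":0,"ay":7.5,"az":0,"dx":0,"dy":0,"dz":0,"claw":0},
    {"ax":0,"ay":0,"az":0,"dx":0,"dy":0,"dz":0,"claw":0},
    {"ax":0,"ay":0,"az":0,"dx":0,"dy":0,"dz":0,"claw":0},
  ],
)

```text
time_s: 2.95
tcp_pos: [0.439, -0.01, 0.2743]
ee_rot: [[0.749, 0.083, 0.657], [0.065, -0.997, 0.052], [0.659, 0.004, -0.752]]
wrist_force: [0.5, -0.1, 0.6]
gripper_width: 0.008
gripper_force: 0.0
```

```bash
python3 - <<'E'
from h import *
s=sense();print(np.round(s['joints'],1),np.round(s['tcp_pos'],4))
c=capture('wrist');save('w1',c)
E
```

```text
[ 21.3 -20.1 -59.7  47.2 -15.1  31.3] [ 0.439  -0.01    0.2743]
```

View pics/w1.png

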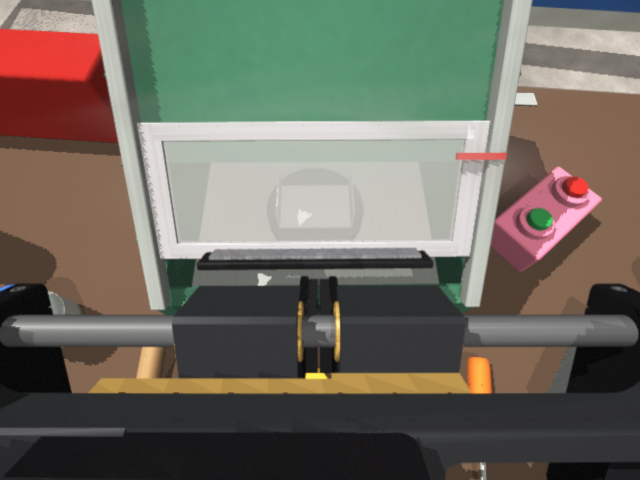

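The wrist view is centred on the lip, which runs from (200,264) to (432,263) with the fingers at (318,290). J3 and J5 are near their limits, so I'll use a smaller tilt of about 30° and push on the lip's lower outer edge.

Emit:
play_rows(
  steps=[
    {"ax":0,"ay":-5.5,"az":0,"dx":0,"dy":0,"dz":0,"claw":0},
    {"ax":0,"ay":-5.5,"az":0,"dx":0,"dy":0,"dz":0,"claw":0},
    {"ax":0,"ay":0,"az":0,"dx":-11,"dy":0,"dz":18,"claw":0},
    {"ax":0,"ay":0,"az":0,"dx":-11,"dy":0,"dz":18,"claw":0},
    {"ax":0,"ay":0,"az":0,"dx":-11,"dy":0,"dz":18,"claw":0},
    {"ax":0,"ay":0,"az":0,"dx":0,"dy":0,"dz":0,"claw":0},
    {"ax":0,"ay":0,"az":0,"dx":0,"dy":0,"dz":0,"claw":0},
  ],
)

```text
time_s: 3.7
tcp_pos: [0.4432, -0.0122, 0.2134]
ee_rot: [[0.845, 0.08, 0.528], [0.072, -0.997, 0.034], [0.529, 0.009, -0.848]]
wrist_force: [-1.1, -0.1, 0.6]
gripper_width: 0.005
gripper_force: 0.0
```

```bash
python3 -c "
from h import *
s=sense();print(np.round(s['joints'],1))"
```

```text
[ 23.4 -12.3 -56.9  35.  -18.1  40.4]
```

Emit:
play_rows(
  steps=[
    {"ax":0,"ay":0,"az":0,"dx":-10,"dy":-2,"dz":16.5,"claw":0},
    {"ax":0,"ay":0,"az":0,"dx":-10,"dy":-2,"dz":16.5,"claw":0},
    {"ax":0,"ay":0,"az":0,"dx":-10,"dy":-2,"dz":16.5,"claw":0},
    {"ax":0,"ay":0,"az":0,"dx":-10,"dy":-2,"dz":16.5,"claw":0},
    {"ax":0,"ay":0,"az":0,"dx":0,"dy":0,"dz":0,"claw":0},
    {"ax":0,"ay":0,"az":0,"dx":0,"dy":0,"dz":0,"claw":0},
  ],
)

```text
time_s: 4.3
tcp_pos: [0.4461, -0.0115, 0.1689]
ee_rot: [[0.865, 0.088, 0.494], [0.074, -0.996, 0.048], [0.496, -0.005, -0.868]]
wrist_force: [0.4, 1.2, 0.3]
gripper_width: 0.001
gripper_force: 0.0
```

```bash
python3 - <<'E'
from h import *
s=sense();print(np.round(s['joints'],1))
c=capture('wrist');d=capture('scene')
cv2.imwrite('pics/w2.png',np.hstack([cv2.resize(c['frame'][100:400,120:520],(400,300)),cv2.resize(d['frame'][130:330,240:507],(400,300))]))
E
```

```text
[ 18.3  -7.  -61.1  43.2  -9.2  35.5]
```

View pics/w2.png

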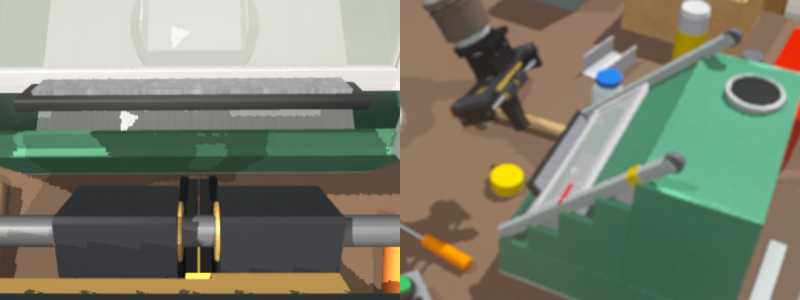

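J3 and J5 reached their limits with the tool still at z 0.169 and clear of everything. Reducing the tilt to about 15° leaves the geometry clear, so I'll do that.

Emit:
play_rows(
  steps=[
    {"ax":0,"ay":-7.3,"az":0,"dx":0,"dy":0,"dz":0,"claw":0},
    {"ax":0,"ay":-7.3,"az":0,"dx":0,"dy":0,"dz":0,"claw":0},
    {"ax":0,"ay":0,"az":0,"dx":-4,"dy":-4,"dz":11,"claw":0},
    {"ax":0,"ay":0,"az":0,"dx":-4,"dy":-4,"dz":11,"claw":0},
    {"ax":0,"ay":0,"az":0,"dx":-4,"dy":-4,"dz":11,"claw":0},
    {"ax":0,"ay":0,"az":0,"dx":0,"dy":0,"dz":0,"claw":0},
    {"ax":0,"ay":0,"az":0,"dx":0,"dy":0,"dz":0,"claw":0},
  ],
)

```text
time_s: 5.1
tcp_pos: [0.4556, -0.0176, 0.1382]
ee_rot: [[0.926, 0.064, 0.373], [0.069, -0.998, 0.0], [0.372, 0.026, -0.928]]
wrist_force: [0.9, 0.2, -1.0]
gripper_width: 0.01
gripper_force: 0.0
```

```bash
python3 -c "
from h import *
s=sense();print(np.round(s['joints'],1))"
```

```text
[ 22.1  -0.5 -53.4  26.3 -18.4  48.2]
```

Emit:
play_rows(
  steps=[
    {"ax":0,"ay":0,"az":0,"dx":3,"dy":-10,"dz":6.5,"claw":0},
    {"ax":0,"ay":0,"az":0,"dx":4.6,"dy":-5,"dz":-2,"claw":0},
    {"ax":0,"ay":0,"az":0,"dx":4.6,"dy":0,"dz":-2,"claw":0},
    {"ax":0,"ay":0,"az":0,"dx":4.6,"dy":0,"dz":-2,"claw":0},
    {"ax":0,"ay":0,"az":0,"dx":4.6,"dy":0,"dz":-2,"claw":0},
    {"ax":0,"ay":0,"az":0,"dx":4.6,"dy":0,"dz":-2,"claw":0},
    {"ax":0,"ay":0,"az":0,"dx":4.6,"dy":0,"dz":-2,"claw":0},
    {"ax":0,"ay":0,"az":0,"dx":0,"dy":0,"dz":0,"claw":0},
  ],
)

```text
time_s: 5.9
tcp_pos: [0.4819, -0.0001, 0.1548]
ee_rot: [[0.925, 0.064, 0.375], [0.069, -0.998, 0.001], [0.374, 0.025, -0.927]]
wrist_force: [0.0, -0.2, -0.1]
gripper_width: 0.009
gripper_force: 0.0
```

```bash
python3 - <<'E'
from h import *
s=sense();print(np.round(s['joints'],1))
c=capture('wrist');d=capture('scene')
cv2.imwrite('pics/w3.png',np.hstack([cv2.resize(c['frame'][100:400,120:520],(400,300)),cv2.resize(d['frame'][170:320,290:490],(400,300))]))
E
```

```text
[ 23.8   0.8 -48.2  23.4 -22.3  50. ]
```

View pics/w3.png

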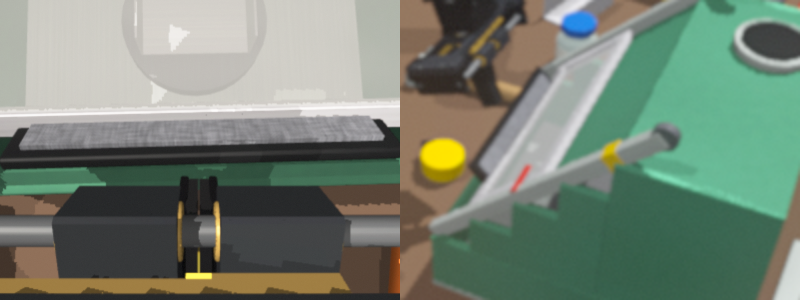

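The fingers at crop (198,190) are just in front of the black lip edge, without contact. I'll check the lip's outer edge by wrist depth before pushing.

```bash
python3 - <<'E'
from h import *
c=capture('wrist');X=cloud(c);s=sense()
R=s['ee_rot'];p=s['tcp_pos']
for u in(220,300,330,400):
  print(u)
  for v in range(222,290,5):
    P=X[v,u];print(v,np.round(P,3),c['frame'][v,u],np.round((P-p)@R*1000))
E
```

```text
220
222 [0.514 0.058 0.143] [150 147 148] [ 31. -57.  22.]
227 [0.51  0.057 0.147] [140 136 138] [ 29. -56.  17.]
232 [0.507 0.055 0.152] [147 144 146] [ 27. -54.  12.]
237 [0.504 0.055 0.154] [144 142 143] [ 25. -54.   9.]
242 [0.501 0.054 0.156] [125 122 122] [ 23. -53.   6.]
247 [0.498 0.054 0.156] [38 37 37] [ 21. -53.   5.]
252 [0.495 0.053 0.158] [40 40 39] [ 19. -52.   1.]
257 [0.493 0.052 0.16 ] [51 50 51] [ 17. -52.  -1.]
262 [0.49  0.053 0.156] [30 30 30] [ 13. -53.   1.]
267 [0.488 0.067 0.099] [60 76 46] [ -9. -69.  54.]
272 [0.485 0.068 0.096] [64 82 50] [-13. -70.  55.]
277 [0.481 0.068 0.094] [63 81 50] [-17. -70.  56.]
282 [0.478 0.069 0.089] [134 174 105] [-22. -71.  59.]
287 [0.481 0.028 0.247] [45 46 42] [ 37. -27. -86.]
300
222 [0.516 0.012 0.145] [149 146 147] [ 31. -11.  21.]
227 [0.513 0.012 0.149] [144 142 143] [ 29. -10.  17.]
232 [0.51  0.011 0.153] [152 148 150] [ 27. -10.  12.]
237 [0.507 0.011 0.154] [143 141 142] [ 25. -10.   9.]
242 [0.504 0.011 0.153] [123 121 122] [ 22. -10.   9.]
247 [0.501 0.011 0.157] [36 37 36] [ 21. -10.   4.]
252 [0.498 0.01  0.
[... 1232 characters left out ...]
 -0.045  0.15 ] [144 141 143] [29. 46. 16.]
232 [ 0.513 -0.044  0.153] [136 133 134] [27. 46. 13.]
237 [ 0.51  -0.043  0.157] [118 116 117] [26. 44.  8.]
242 [ 0.507 -0.044  0.155] [39 40 38] [22. 45.  9.]
247 [ 0.504 -0.043  0.158] [38 38 37] [21. 44.  5.]
252 [ 0.502 -0.043  0.159] [45 46 46] [18. 44.  3.]
257 [ 0.499 -0.044  0.157] [28 28 28] [15. 44.  4.]
262 [ 0.5   -0.06   0.097] [70 90 54] [-7. 58. 59.]
267 [ 0.497 -0.06   0.096] [ 82 106  63] [-11.  59.  59.]
272 [ 0.493 -0.061  0.092] [ 84 107  65] [-15.  60.  62.]
277 [ 0.489 -0.062  0.09 ] [ 85 113  68] [-20.  60.  62.]
282 [ 0.486 -0.063  0.088] [ 88 113  68] [-24.  60.  63.]
287 [ 0.484 -0.02   0.248] [43 42 41] [ 37.  22. -86.]
```

The lip's lower edge is at about (0.494, 0, 0.155), 3 mm ahead of the finger face, and the yaw is 5.3°. I'll put the tips a little deeper and push about 97 mm up the slope.

Emit:
play_rows(
  steps=[
    {"ax":0,"ay":0,"az":0,"dx":0,"dy":0,"dz":6,"claw":0},
    {"ax":0,"ay":0,"az":0,"dx":4.6,"dy":0,"dz":-2,"claw":0},
    {"ax":0,"ay":0,"az":0,"dx":4.6,"dy":0,"dz":-2,"claw":0},
    {"ax":0,"ay":0,"az":0,"dx":9.2,"dy":0,"dz":-3.9,"claw":0},
    {"ax":0,"ay":0,"az":0,"dx":9.2,"dy":0,"dz":-3.9,"claw":0},
    {"ax":0,"ay":0,"az":0,"dx":9.2,"dy":0,"dz":-3.9,"claw":0},
    {"ax":0,"ay":0,"az":0,"dx":0,"dy":0,"dz":0,"claw":0},
  ],
)

```text
time_s: 6.75
tcp_pos: [0.5133, 0.0028, 0.1783]
ee_rot: [[0.924, 0.064, 0.376], [0.069, -0.998, 0.001], [0.375, 0.025, -0.927]]
wrist_force: [0.6, -1.0, 0.5]
gripper_width: 0.007
gripper_force: 0.0
```

```bash
cat > g.py <<'E'
from h import *
s=sense();print(np.round(s['joints'],1),np.round(s['tcp_pos'],4),np.round(s['wrist_force'],1))
U=np.array([.704,.065,.707])
for n,(a,b,e,f) in {'top':(330,115,375,195),'scene':(330,225,425,285)}.items():
  c=capture(n);X=cloud(c);H=cv2.cvtColor(c['frame'],cv2.COLOR_BGR2HSV).astype(int);h,S,v=H[...,0],H[...,1],H[...,2]
  o={}
  for k,m in {'ptr':((h<8)|(h>172))&(S>120)&(v>90),'band':(h>12)&(h<35)&(S>140)&(v>120)}.items():
    w=np.zeros(h.shape,bool);w[b:f,a:e]=m[b:f,a:e];w&=c['range_z']>0
    if w.sum():
      P=X[w];q=P@U;o[k]=np.median(q);vv,uu=np.nonzero(w);print(n,k,w.sum(),uu.mean().round(1),vv.mean().round(1),np.round(np.median(P,0),3),'u span',np.round(np.percentile(q,[5,50,95]),3))
  if len(o)==2:print(n,'left to go mm',round(1000*(o['band']-o['ptr']),1))
E
python3 g.py
```

```text
[ 22.9   2.4 -41.2  18.6 -27.2  55.9] [0.5133 0.0028 0.1783] [ 0.6 -1.   0.5]
top ptr 39 348.8 179.7 [ 0.594 -0.14   0.208] u span [0.553 0.557 0.56 ]
top band 51 355.2 131.5 [ 0.697 -0.15   0.305] u span [0.689 0.696 0.705]
top left to go mm 139.1
scene ptr 25 350.5 258.0 [ 0.596 -0.14   0.21 ] u span [0.553 0.559 0.561]
scene band 70 394.9 247.4 [ 0.7   -0.159  0.306] u span [0.691 0.698 0.706]
scene left to go mm 139.6
```

```bash
python3 - <<'E'
from h import *
c=capture('wrist');d=capture('scene')
cv2.imwrite('pics/w4.png',np.hstack([cv2.resize(c['frame'][100:400,120:520],(400,300)),cv2.resize(d['frame'][170:320,290:490],(400,300))]))
X=cloud(c)
for u in (220,400):
  for v in range(160,270,8): print(u,v,np.round(X[v,u],3),c['frame'][v,u])
E
```

```text
220 160 [0.572 0.057 0.193] [171 177 179]
220 168 [0.569 0.057 0.189] [171 177 179]
220 176 [0.566 0.058 0.186] [172 178 180]
220 184 [0.562 0.058 0.182] [170 177 178]
220 192 [0.559 0.059 0.179] [171 178 179]
220 200 [0.555 0.06  0.175] [172 178 180]
220 208 [0.551 0.06  0.171] [172 180 181]
220 216 [0.547 0.061 0.167] [172 179 180]
220 224 [0.543 0.061 0.163] [173 180 182]
220 232 [0.515 0.007 0.364] [172 180 181]
220 240 [0.534 0.063 0.156] [172 179 181]
220 248 [0.53  0.064 0.151] [183 191 192]
220 256 [0.525 0.064 0.146] [174 180 183]
220 264 [0.52  0.065 0.143] [207 208 213]
400 160 [ 0.58  -0.037  0.19 ] [171 177 179]
400 168 [ 0.576 -0.037  0.188] [170 177 178]
400 176 [ 0.573 -0.038  0.185] [172 178 180]
400 184 [ 0.569 -0.039  0.181] [171 179 180]
400 192 [ 0.566 -0.041  0.176] [172 178 179]
400 200 [ 0.562 -0.042  0.173] [172 179 181]
400 208 [ 0.559 -0.043  0.169] [172 178 180]
400 216 [ 0.555 -0.044  0.166] [173 179 180]
400 224 [ 0.551 -0.045  0.162] [182 190 191]
400 232 [ 0.547 -0.047  0.157] [183 190 192]
400 240 [ 0.542 -0.048  0.153] [183 191 192]
400 248 [ 0.538 -0.049  0.149] [185 192 194]
400 256 [ 0.533 -0.051  0.143] [201 205 209]
400 264 [ 0.528 -0.051  0.142] [161 164 167]
```

View pics/w4.png

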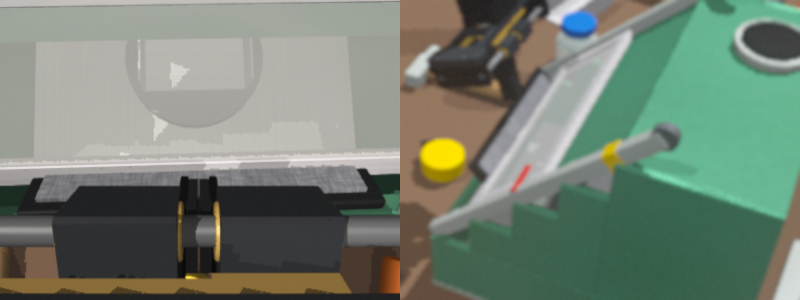

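The pointer has not moved (still 139 mm to go), and the fingers at crop (198,180) appear to be over the lip, with no force reading. I'll locate the actual fingertips by depth before going further.

```bash
python3 - <<'E'
from h import *
s=sense();R=s['ee_rot'];p=s['tcp_pos']
for n in('wrist','scene'):
  c=capture(n);X=cloud(c);T=(X-p)@R*1000
  m=(abs(T[...,0])<16)&(abs(T[...,1])<45)&(T[...,2]>-60)&(T[...,2]<60)&(c['range_z']>0)
  vv,uu=np.nonzero(m);print(n,m.sum())
  for z0 in range(-60,60,8):
    k=m&(T[...,2]>=z0)&(T[...,2]<z0+8)
    if k.sum(): 
      Q=T[k];g=c['frame'][k];print(z0,k.sum(),np.round(Q.min(0)),np.round(Q.max(0)),g.mean(0).round())
c=capture('wrist');T=(cloud(c)-p)@R*1000
for u in(305,318,332):
  print(u,[(v,*np.round(T[v,u]).astype(int)) for v in range(255,310,4)])
E
```

```text
wrist 7835
-60 584 [-11.  -5. -60.] [  1.   5. -58.] [26. 26. 27.]
-52 176 [  7.  -6. -52.] [ 10.   6. -44.] [22. 24. 25.]
-44 246 [  6.  -7. -44.] [ 10.   8. -36.] [26. 27. 28.]
-36 328 [ -1.  -8. -36.] [ 10.   8. -28.] [26. 25. 26.]
-28 256 [  7.  -8. -28.] [ 10.   9. -20.] [27. 26. 27.]
-20 230 [  7.  -9. -20.] [ 10.   9. -12.] [30. 29. 29.]
-12 61 [  7.  -9. -12.] [10.  9. -9.] [45. 45. 45.]
20 813 [-10. -45.  20.] [-5. 45. 28.] [121. 118. 119.]
28 3613 [ -8. -45.  28.] [16. 45. 36.] [165. 168. 170.]
36 1528 [ -6. -44.  36.] [12. 45. 40.] [183. 185. 189.]
scene 528
-60 29 [ -8. -16. -60.] [ 12.  16. -52.] [42. 45. 49.]
-52 31 [ -8. -13. -52.] [ 11.  13. -44.] [45. 48. 53.]
-44 30 [ -9. -10. -44.] [ 13.  11. -36.] [49. 53. 57.]
-36 27 [-11. -11. -35.] [ 13.  10. -28.] [48. 52. 57.]
-28 28 [-11.  -8. -28.] [ 12.  10. -21.] [48. 53. 58.]
-20 31 [ -8. -10. -20.] [ 12.  10. -12.] [48. 50. 54.]
-12 3 [  0. -10. -12.] [ 11.   4. -11.] [58. 59. 62.]
4 10 [-16. -11.  10.] [-11.  36.  12.] [56. 60. 65.]
12 92 [-16. -44.  12.] [-7. 45. 20.] [117. 113. 114.]
20 75 [-14. -45.  20.] [-2. 44. 2
[... 1476 characters left out ...]
4(0), np.int64(-32))]
332 [(255, np.int64(5), np.int64(9), np.int64(37)), (259, np.int64(3), np.int64(9), np.int64(37)), (263, np.int64(0), np.int64(9), np.int64(36)), (267, np.int64(-3), np.int64(9), np.int64(36)), (271, np.int64(-4), np.int64(9), np.int64(33)), (275, np.int64(-6), np.int64(9), np.int64(31)), (279, np.int64(10), np.int64(7), np.int64(-14)), (283, np.int64(10), np.int64(7), np.int64(-19)), (287, np.int64(10), np.int64(7), np.int64(-24)), (291, np.int64(10), np.int64(6), np.int64(-29)), (295, np.int64(9), np.int64(6), np.int64(-32)), (299, np.int64(10), np.int64(6), np.int64(-37)), (303, np.int64(9), np.int64(6), np.int64(-39)), (307, np.int64(9), np.int64(6), np.int64(-44))]
```

Both cameras show the closed fingertips ending at tool z ≈ -10, not +14, so the tips passed about 20 mm clear over the lip and strip. I'll back down the slope and go in about 23 mm deeper.

Emit:
play_rows(
  steps=[
    {"ax":0,"ay":0,"az":0,"dx":-13,"dy":0,"dz":5.5,"claw":0},
    {"ax":0,"ay":0,"az":0,"dx":-13,"dy":0,"dz":5.5,"claw":0},
    {"ax":0,"ay":0,"az":0,"dx":-13,"dy":0,"dz":5.5,"claw":0},
    {"ax":0,"ay":0,"az":0,"dx":-13,"dy":0,"dz":5.5,"claw":0},
    {"ax":0,"ay":0,"az":0,"dx":-13,"dy":0,"dz":5.5,"claw":0},
    {"ax":0,"ay":0,"az":0,"dx":3,"dy":0,"dz":7,"claw":0},
    {"ax":0,"ay":0,"az":0,"dx":3,"dy":0,"dz":7,"claw":0},
    {"ax":0,"ay":0,"az":0,"dx":3,"dy":0,"dz":7,"claw":0},
    {"ax":0,"ay":0,"az":0,"dx":0,"dy":0,"dz":0,"claw":0},
    {"ax":0,"ay":0,"az":0,"dx":0,"dy":0,"dz":0,"claw":0},
  ],
)

```text
time_s: 8.1
tcp_pos: [0.4772, -0.0022, 0.1106]
ee_rot: [[0.926, 0.063, 0.372], [0.069, -0.998, -0.001], [0.371, 0.026, -0.928]]
wrist_force: [-0.6, -0.4, -0.3]
gripper_width: 0.008
gripper_force: 0.0
```

```bash
python3 g.py; python3 - <<'E'
from h import *
s=sense();R=s['ee_rot'];p=s['tcp_pos']
c=capture('wrist');T=(cloud(c)-p)@R*1000
for u in(250,305,332,380):
  print(u,[(v,*[int(t) for t in np.round(T[v,u])],int(c['frame'][v,u,1])) for v in range(215,290,5)])
E
```

```text
[ 18.9   4.5 -57.1  42.4 -10.3  34.4] [ 0.4772 -0.0022  0.1106] [-0.6 -0.4 -0.3]
top ptr 39 348.8 179.7 [ 0.594 -0.14   0.209] u span [0.554 0.556 0.561]
top band 51 355.2 131.5 [ 0.697 -0.15   0.305] u span [0.689 0.697 0.704]
top left to go mm 140.3
scene ptr 22 350.5 257.9 [ 0.596 -0.14   0.211] u span [0.557 0.56  0.561]
scene band 68 394.9 247.3 [ 0.7   -0.158  0.306] u span [0.692 0.698 0.705]
scene left to go mm 138.9
250 [(215, 45, -29, -28, 153), (220, 43, -28, -32, 151), (225, 41, -29, -31, 114), (230, 39, -29, -32, 45), (235, 38, -28, -36, 48), (240, 36, -28, -38, 67), (245, 34, -28, -38, 34), (250, 31, -28, -36, 45), (255, 12, -40, 18, 79), (260, 9, -40, 16, 86), (265, 5, -40, 19, 86), (270, 1, -41, 20, 87), (275, -2, -41, 21, 92), (280, -5, -41, 20, 93), (285, -7, -41, 18, 74)]
305 [(215, 45, -5, -29, 153), (220, 43, -5, -32, 163), (225, 40, -6, -29, 108), (230, 39, -5, -34, 45), (235, 38, -5, -36, 68), (240, 36, -5, -37, 43), (245, 33, -5, -35, 32), (250, -13, -11, 106, 96), (255, 11, -8, 20, 81), (260, 9, -8, 18, 86), (265, 5, -8, 19, 84), (270, 1, -8, 21, 85), (275, -3, -8, 22, 77), (280, 10, -6, -15, 23), (285, 9, -6, -21, 25)]
332 [(215, 45, 6, -29, 169), (220, 43, 6, -31, 188), (225, 41, 6, -30, 66), (230, 39, 6, -33, 46), (235, 38, 6, -35, 71), (240, 36, 6, -38, 38), (245, 34, 6, -36, 34), (250, 13, 8, 23, 103), (255, 11, 8, 18, 92), (260, 8, 8, 18, 114), (265, 5, 8, 19, 113), (270, 1, 8, 22, 116), (275, -3, 8, 23, 98), (280, 9, 7, -15, 25), (285, 9, 7, -21, 23)]
380 [(215, 45, 26, -29, 153), (220, 43, 26, -30, 140), (225, 41, 26, -31, 44), (230, 39, 26, -33, 42), (235, 38, 25, -37, 73), (240, 36, 26, -35, 38), (245, 33, 26, -35, 31), (250, 13, 37, 23, 78), (255, 11, 36, 19, 81), (260, 8, 37, 21, 84), (265, 4, 37, 23, 85), (270, 0, 37, 23, 87), (275, -3, 38, 24, 91), (280, -6, 38, 22, 88), (285, -44, 54, 104, 66)]
```

The lip edge is now at tool (31, 0, -36) with the tips at z -11. That gives a 21 mm gap and about 16 mm of overlap at contact. I'll push 130 mm of the roughly 162 mm total.

Emit:
play_rows(
  steps=[
    {"ax":0,"ay":0,"az":0,"dx":9.2,"dy":0,"dz":-3.9,"claw":0},
    {"ax":0,"ay":0,"az":0,"dx":9.2,"dy":0,"dz":-3.9,"claw":0},
    {"ax":0,"ay":0,"az":0,"dx":4.6,"dy":0,"dz":-2,"claw":0},
    {"ax":0,"ay":0,"az":0,"dx":4.6,"dy":0,"dz":-2,"claw":0},
    {"ax":0,"ay":0,"az":0,"dx":9.2,"dy":0,"dz":-3.9,"claw":0},
    {"ax":0,"ay":0,"az":0,"dx":9.2,"dy":0,"dz":-3.9,"claw":0},
  ],
)

```text
time_s: 8.85
tcp_pos: [0.511, 0.0008, 0.145]
ee_rot: [[0.927, 0.064, 0.369], [0.069, -0.998, -0.001], [0.368, 0.027, -0.929]]
wrist_force: [-3.7, 1.5, -1.7]
gripper_width: 0.002
gripper_force: 2.0
```

```bash
python3 g.py
```

```text
[ 22.1   4.9 -45.3  22.9 -21.1  51.8] [0.511  0.0008 0.145 ] [-3.7  1.5 -1.7]
top ptr 40 348.8 171.8 [ 0.612 -0.14   0.226] u span [0.577 0.581 0.585]
top band 51 355.2 131.5 [ 0.697 -0.15   0.305] u span [0.689 0.695 0.704]
top left to go mm 114.7
scene ptr 25 358.6 255.0 [ 0.615 -0.142  0.23 ] u span [0.585 0.586 0.588]
scene band 69 394.8 247.3 [ 0.7   -0.158  0.306] u span [0.691 0.698 0.706]
scene left to go mm 112.0
```

Contact force is about 4 N and the window is moving. I'll push another 95 mm or so.

Emit:
play_rows(
  steps=[
    {"ax":0,"ay":0,"az":0,"dx":9.2,"dy":0,"dz":-3.9,"claw":0},
    {"ax":0,"ay":0,"az":0,"dx":9.2,"dy":0,"dz":-3.9,"claw":0},
    {"ax":0,"ay":0,"az":0,"dx":9.2,"dy":0,"dz":-3.9,"claw":0},
    {"ax":0,"ay":0,"az":0,"dx":9.2,"dy":0,"dz":-3.9,"claw":0},
    {"ax":0,"ay":0,"az":0,"dx":9.2,"dy":0,"dz":-3.9,"claw":0},
    {"ax":0,"ay":0,"az":0,"dx":9.2,"dy":0,"dz":-3.9,"claw":0},
    {"ax":0,"ay":0,"az":0,"dx":9.2,"dy":0,"dz":-3.9,"claw":0},
    {"ax":0,"ay":0,"az":0,"dx":4.6,"dy":0,"dz":-2,"claw":0},
    {"ax":0,"ay":0,"az":0,"dx":4.6,"dy":0,"dz":-2,"claw":0},
    {"ax":0,"ay":0,"az":0,"dx":4.6,"dy":0,"dz":-2,"claw":0},
    {"ax":0,"ay":0,"az":0,"dx":0,"dy":0,"dz":0,"claw":0},
    {"ax":0,"ay":0,"az":0,"dx":0,"dy":0,"dz":0,"claw":0},
  ],
)

```text
time_s: 10.15
tcp_pos: [0.5724, 0.0065, 0.206]
ee_rot: [[0.926, 0.064, 0.373], [0.069, -0.998, -0.0], [0.372, 0.026, -0.928]]
wrist_force: [-3.5, -0.0, 1.7]
gripper_width: 0.006
gripper_force: 1.6
```

```bash
python3 g.py
```

```text
[ 20.8   6.8 -30.1  13.9 -33.4  62.8] [0.5724 0.0065 0.206 ] [-3.5 -0.   1.7]
top ptr 42 348.2 142.7 [ 0.673 -0.132  0.287] u span [0.663 0.668 0.673]
top band 47 355.6 131.5 [ 0.696 -0.151  0.307] u span [0.69  0.697 0.705]
top left to go mm 29.6
scene ptr 31 386.8 242.6 [ 0.674 -0.134  0.289] u span [0.668 0.67  0.671]
scene band 62 394.9 248.0 [ 0.7   -0.159  0.306] u span [0.692 0.699 0.706]
scene left to go mm 29.2
```

Emit:
play_rows(
  steps=[
    {"ax":0,"ay":0,"az":0,"dx":4.6,"dy":0,"dz":-2,"claw":0},
    {"ax":0,"ay":0,"az":0,"dx":4.6,"dy":0,"dz":-2,"claw":0},
    {"ax":0,"ay":0,"az":0,"dx":4.6,"dy":0,"dz":-2,"claw":0},
    {"ax":0,"ay":0,"az":0,"dx":4.6,"dy":0,"dz":-2,"claw":0},
    {"ax":0,"ay":0,"az":0,"dx":4.6,"dy":0,"dz":-2,"claw":0},
    {"ax":0,"ay":0,"az":0,"dx":0,"dy":0,"dz":0,"claw":0},
    {"ax":0,"ay":0,"az":0,"dx":0,"dy":0,"dz":0,"claw":0},
  ],
)

```text
time_s: 10.95
tcp_pos: [0.5903, 0.0083, 0.224]
ee_rot: [[0.926, 0.064, 0.373], [0.069, -0.998, -0.0], [0.372, 0.026, -0.928]]
wrist_force: [-4.7, -0.7, 0.2]
gripper_width: 0.006
gripper_force: 1.5
```

```bash
python3 g.py
```

```text
[ 20.3   7.6 -25.8  12.5 -36.6  64.9] [0.5903 0.0083 0.224 ] [-4.7 -0.7  0.2]
top ptr 40 348.2 133.7 [ 0.691 -0.131  0.305] u span [0.688 0.694 0.696]
top band 34 356.1 130.8 [ 0.698 -0.153  0.307] u span [0.691 0.699 0.704]
top left to go mm 5.3
scene ptr 22 396.3 238.0 [ 0.692 -0.128  0.308] u span [0.694 0.696 0.698]
scene band 66 395.1 247.5 [ 0.7   -0.158  0.306] u span [0.691 0.699 0.705]
scene left to go mm 2.7
```

About 3 mm remain. I'll push 3 mm more and then back off, down the slope first and then outwards.

Emit:
play_rows(
  steps=[
    {"ax":0,"ay":0,"az":0,"dx":2.8,"dy":0,"dz":-1.2,"claw":0},
    {"ax":0,"ay":0,"az":0,"dx":0,"dy":0,"dz":0,"claw":0},
    {"ax":0,"ay":0,"az":0,"dx":0,"dy":0,"dz":0,"claw":0},
    {"ax":0,"ay":0,"az":0,"dx":-4.6,"dy":0,"dz":2,"claw":0},
    {"ax":0,"ay":0,"az":0,"dx":-9.2,"dy":0,"dz":3.9,"claw":0},
    {"ax":0,"ay":0,"az":0,"dx":-9.2,"dy":0,"dz":3.9,"claw":0},
    {"ax":0,"ay":0,"az":0,"dx":-9.2,"dy":0,"dz":3.9,"claw":0},
    {"ax":0,"ay":0,"az":0,"dx":-15,"dy":0,"dz":-30,"claw":0},
    {"ax":0,"ay":0,"az":0,"dx":-15,"dy":0,"dz":-30,"claw":0},
    {"ax":0,"ay":0,"az":0,"dx":0,"dy":0,"dz":0,"claw":0},
  ],
)

```text
time_s: 12.05
tcp_pos: [0.5169, 0.0045, 0.2489]
ee_rot: [[0.923, 0.065, 0.379], [0.069, -0.998, 0.002], [0.378, 0.024, -0.926]]
wrist_force: [-0.2, 0.3, 0.3]
gripper_width: 0.009
gripper_force: 0.0
```

```bash
python3 g.py; python3 - <<'E'
from h import *
c=capture('top');d=capture('scene')
cv2.imwrite('pics/e.png',np.hstack([cv2.resize(c['frame'][100:180,310:390],(400,400),interpolation=2),cv2.resize(d['frame'][210:290,350:430],(400,400),interpolation=2)]))
s=sense();X=cloud(d)
H=cv2.cvtColor(d['frame'],cv2.COLOR_BGR2HSV);m=cv2.inRange(H,(50,140,60),(75,255,255));m[:308]=0;m[334:]=0;m[:,:226]=0;m[:,256:]=0
k=(m>0);P=X[k];P=P[P[:,2]>.066];print('green',len(P),P.mean(0),np.median(P,0),P.min(0),P.max(0))
vv,uu=np.nonzero(k);print(uu.mean(),vv.mean())
for u,v in((uu.mean(),vv.mean()),):
  r=np.array(d['rotation'])@ray(d,u,v);o=np.array(d['xyz']);print(o+r*((.072-o[2])/r[2]))
E
```

```text
[ 23.6  -1.6 -32.4  13.6 -39.4  61.4] [0.5169 0.0045 0.2489] [-0.2  0.3  0.3]
top ptr 39 348.2 132.7 [ 0.693 -0.131  0.308] u span [0.692 0.697 0.699]
top band 34 356.1 131.3 [ 0.697 -0.153  0.307] u span [0.689 0.699 0.705]
top left to go mm 2.7
scene ptr 25 397.3 237.6 [ 0.693 -0.13   0.31 ] u span [0.697 0.698 0.699]
scene band 61 395.2 247.6 [ 0.7   -0.159  0.307] u span [0.692 0.699 0.706]
scene left to go mm 1.1
green 102 [ 0.41947897 -0.33806602  0.08751166] [ 0.41005585 -0.32963057  0.07124915] [ 0.39497126 -0.77126039  0.06697601] [ 0.91123636 -0.31564804  0.90820274]
240.20192307692307 319.5480769230769
[ 0.41020113 -0.33000216  0.072     ]
```

View pics/e.png

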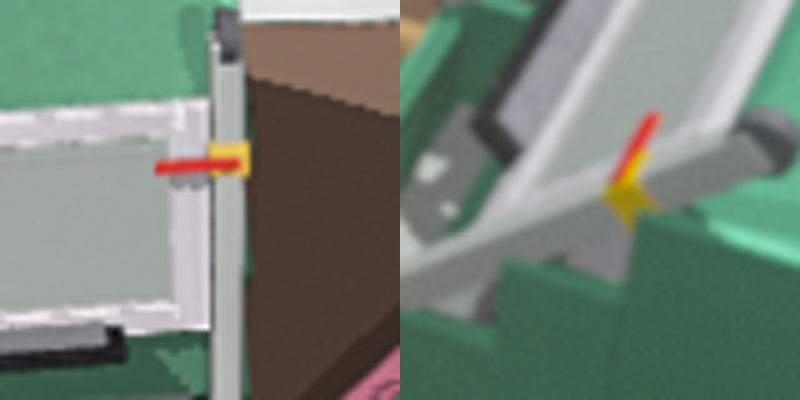

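The red pointer line (top crop (230,160)) sits at the middle of the yellow band (142–177), so the window is done. I'll move over to the switch box.

Emit:
play_rows(
  steps=[
    {"ax":0,"ay":-7.4,"az":0,"dx":-20,"dy":0,"dz":-8,"claw":0},
    {"ax":0,"ay":-7.4,"az":0,"dx":-20,"dy":0,"dz":-5,"claw":0},
    {"ax":0,"ay":-7.4,"az":0,"dx":-20,"dy":0,"dz":-2,"claw":0},
    {"ax":0,"ay":0,"az":0,"dx":-9,"dy":40,"dz":0,"claw":0},
    {"ax":0,"ay":0,"az":0,"dx":-9,"dy":40,"dz":0,"claw":0},
    {"ax":0,"ay":0,"az":0,"dx":-9,"dy":40,"dz":0,"claw":0},
    {"ax":0,"ay":0,"az":0,"dx":-9,"dy":40,"dz":0,"claw":0},
    {"ax":0,"ay":0,"az":0,"dx":-9,"dy":40,"dz":0,"claw":0},
    {"ax":0,"ay":0,"az":0,"dx":-9,"dy":40,"dz":0,"claw":0},
    {"ax":0,"ay":0,"az":0,"dx":-9,"dy":40,"dz":0,"claw":0},
    {"ax":0,"ay":0,"az":0,"dx":-9,"dy":40,"dz":0,"claw":0},
    {"ax":0,"ay":0,"az":0,"dx":0,"dy":0,"dz":0,"claw":0},
    {"ax":0,"ay":0,"az":0,"dx":0,"dy":0,"dz":0,"claw":0},
  ],
)

```text
time_s: 13.55
tcp_pos: [0.4038, -0.3245, 0.2522]
ee_rot: [[0.998, 0.061, -0.007], [0.061, -0.998, -0.025], [-0.009, 0.024, -1.0]]
wrist_force: [0.2, -0.3, 0.3]
gripper_width: 0.005
gripper_force: 0.0
```

```bash
cat > k.py <<'E'
from h import *
import sys
s=sense();R=s['ee_rot'];p=s['tcp_pos'];print(np.round(s['joints'],1))
for n in('wrist','top','scene'):
  c=capture(n);X=cloud(c);H=cv2.cvtColor(c['frame'],cv2.COLOR_BGR2HSV)
  m=cv2.inRange(H,(50,140,50),(78,255,255))>0
  m&=(np.abs(X-[.41,-.33,.07])<[.03,.03,.02]).all(-1)&(c['range_z']>0)
  if m.sum():
    P=X[m];print(n,m.sum(),np.median(P,0).round(3),((P.min(0)+P.max(0))/2).round(3),'tool mm',np.round((np.median(P,0)-p)@R*1000,1))
  T=(X-p)@R*1000;f=(abs(T[...,0])<14)&(abs(T[...,1])<14)&(abs(T[...,2])<40)&(c['range_z']>0)&(X[...,2]>.085)
  if f.sum():print(n,'finger',T[f].min(0).round(),T[f].max(0).round())
  if n=='wrist':cv2.imwrite('pics/%s.png'%sys.argv[1],cv2.resize(c['frame'][80:400,120:560],(800,582)))
E
python3 k.py f
```

```text
[-19.9   9.7 -11.6   1.6 -68.6 112.8]
wrist 284 [ 0.401 -0.331  0.072] [ 0.404 -0.329  0.072] tool mm [ -1.2   2.4 180.5]
wrist finger [ -0.  -9. -40.] [10.  9. -8.]
scene 97 [ 0.409 -0.329  0.071] [ 0.408 -0.328  0.068] tool mm [  7.    1.  180.9]
scene finger [-12. -13. -40.] [ 14.   9. -10.]
```

View pics/f.png

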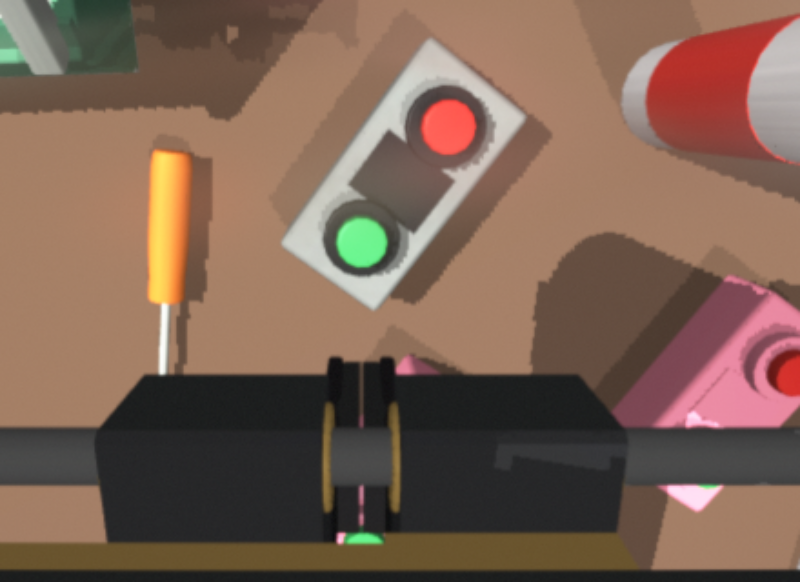

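The enlarged crop confirms the grey box (not pink), with green at (361,242) and red at (447,127). The green cap is near (0.407, -0.329, 0.072). I'll descend over it.

Emit:
play_rows(
  steps=[
    {"ax":0,"ay":0,"az":0,"dx":5,"dy":0,"dz":30,"claw":0},
    {"ax":0,"ay":0,"az":0,"dx":0,"dy":0,"dz":40,"claw":0},
    {"ax":0,"ay":0,"az":0,"dx":0,"dy":0,"dz":40,"claw":0},
    {"ax":0,"ay":0,"az":0,"dx":0,"dy":0,"dz":30,"claw":0},
    {"ax":0,"ay":0,"az":0,"dx":0,"dy":0,"dz":15,"claw":0},
    {"ax":0,"ay":0,"az":0,"dx":0,"dy":0,"dz":0,"claw":0},
    {"ax":0,"ay":0,"az":0,"dx":0,"dy":0,"dz":0,"claw":0},
  ],
)

```text
time_s: 14.4
tcp_pos: [0.4094, -0.3269, 0.0996]
ee_rot: [[0.998, 0.066, -0.004], [0.066, -0.997, -0.027], [-0.005, 0.027, -1.0]]
wrist_force: [0.8, -0.7, 0.3]
gripper_width: 0.008
gripper_force: 0.0
```

```bash
python3 k.py f2
```

```text
[-19.9  18.5 -23.9   2.1 -47.2 112.3]
wrist 1254 [ 0.412 -0.329  0.071] [ 0.411 -0.329  0.068] tool mm [ 2.8  1.3 28.2]
wrist finger [ -1.  -9. -40.] [10.  9. -9.]
scene 73 [ 0.409 -0.33   0.071] [ 0.41  -0.33   0.071] tool mm [-0.4  2.5 28.7]
scene finger [ -9. -12. -39.] [13. 10. -9.]
```

Emit:
play_rows(
  steps=[
    {"ax":0,"ay":0,"az":0,"dx":1,"dy":2,"dz":6,"claw":0},
    {"ax":0,"ay":0,"az":0,"dx":0,"dy":0,"dz":6,"claw":0},
    {"ax":0,"ay":0,"az":0,"dx":0,"dy":0,"dz":5,"claw":0},
    {"ax":0,"ay":0,"az":0,"dx":0,"dy":0,"dz":0,"claw":0},
  ],
)

```text
time_s: 14.95
tcp_pos: [0.4087, -0.3295, 0.081]
ee_rot: [[0.998, 0.064, -0.006], [0.063, -0.998, -0.025], [-0.008, 0.025, -1.0]]
wrist_force: [-0.3, 0.3, -0.6]
gripper_width: 0.008
gripper_force: 0.0
```

Emit:
play_rows(
  steps=[
    {"ax":0,"ay":0,"az":0,"dx":0,"dy":0,"dz":5,"claw":0},
    {"ax":0,"ay":0,"az":0,"dx":0,"dy":0,"dz":5,"claw":0},
    {"ax":0,"ay":0,"az":0,"dx":0,"dy":0,"dz":4,"claw":0},
    {"ax":0,"ay":0,"az":0,"dx":0,"dy":0,"dz":4,"claw":0},
    {"ax":0,"ay":0,"az":0,"dx":0,"dy":0,"dz":0,"claw":0},
  ],
)

```text
time_s: 15.45
tcp_pos: [0.4091, -0.33, 0.0634]
ee_rot: [[0.998, 0.064, -0.006], [0.064, -0.998, -0.026], [-0.007, 0.025, -1.0]]
wrist_force: [-0.8, -0.2, 0.2]
gripper_width: 0.007
gripper_force: 0.0
```

Tip height is about 0.072, right at the cap. Next I'll press in small steps.

Emit:
play_rows(
  steps=[
    {"ax":0,"ay":0,"az":0,"dx":0,"dy":0,"dz":2,"claw":0},
    {"ax":0,"ay":0,"az":0,"dx":0,"dy":0,"dz":2,"claw":0},
    {"ax":0,"ay":0,"az":0,"dx":0,"dy":0,"dz":0,"claw":0},
  ],
)

```text
time_s: 15.75
tcp_pos: [0.4096, -0.3303, 0.0603]
ee_rot: [[0.998, 0.064, -0.004], [0.064, -0.998, -0.026], [-0.006, 0.026, -1.0]]
wrist_force: [-0.0, 1.5, 3.5]
gripper_width: 0.01
gripper_force: 1.4
```

Emit:
play_rows(
  steps=[
    {"ax":0,"ay":0,"az":0,"dx":0,"dy":0,"dz":2,"claw":0},
    {"ax":0,"ay":0,"az":0,"dx":0,"dy":0,"dz":1,"claw":0},
    {"ax":0,"ay":0,"az":0,"dx":0,"dy":0,"dz":0,"claw":0},
  ],
)

```text
time_s: 16.05
tcp_pos: [0.4096, -0.3303, 0.0573]
ee_rot: [[0.998, 0.064, -0.004], [0.064, -0.998, -0.026], [-0.006, 0.026, -1.0]]
wrist_force: [-0.6, 1.9, 4.0]
gripper_width: 0.004
gripper_force: 2.2
```

Emit:
play_rows(
  steps=[
    {"ax":0,"ay":0,"az":0,"dx":0,"dy":0,"dz":1,"claw":0},
    {"ax":0,"ay":0,"az":0,"dx":0,"dy":0,"dz":1,"claw":0},
    {"ax":0,"ay":0,"az":0,"dx":0,"dy":0,"dz":0,"claw":0},
  ],
)

```text
time_s: 16.35
tcp_pos: [0.4097, -0.3304, 0.0564]
ee_rot: [[0.998, 0.065, -0.004], [0.064, -0.998, -0.027], [-0.006, 0.026, -1.0]]
wrist_force: [-1.7, 4.2, 11.6]
gripper_width: 0.007
gripper_force: 6.2
```

The force has jumped to 12 N, so the button is bottoming. I'll add a little more, hold, and withdraw.

Emit:
play_rows(
  steps=[
    {"ax":0,"ay":0,"az":0,"dx":0,"dy":0,"dz":0.7,"claw":0},
    {"ax":0,"ay":0,"az":0,"dx":0,"dy":0,"dz":0,"claw":0},
    {"ax":0,"ay":0,"az":0,"dx":0,"dy":0,"dz":0,"claw":0},
  ],
)

```text
time_s: 16.65
tcp_pos: [0.4097, -0.3304, 0.0564]
ee_rot: [[0.998, 0.065, -0.004], [0.065, -0.998, -0.027], [-0.006, 0.027, -1.0]]
wrist_force: [-3.5, 6.6, 16.0]
gripper_width: 0.004
gripper_force: 8.1
```

Emit:
play_rows(
  steps=[
    {"ax":0,"ay":0,"az":0,"dx":0,"dy":0,"dz":-10,"claw":0},
    {"ax":0,"ay":0,"az":0,"dx":0,"dy":0,"dz":-30,"claw":0},
    {"ax":0,"ay":0,"az":0,"dx":0,"dy":0,"dz":-40,"claw":0},
    {"ax":0,"ay":0,"az":0,"dx":0,"dy":0,"dz":-40,"claw":0},
    {"ax":0,"ay":0,"az":0,"dx":0,"dy":0,"dz":-40,"claw":0},
    {"ax":0,"ay":0,"az":0,"dx":0,"dy":0,"dz":0,"claw":0},
    {"ax":0,"ay":0,"az":0,"dx":0,"dy":0,"dz":0,"claw":0},
  ],
)

```text
time_s: 17.35
tcp_pos: [0.4104, -0.3262, 0.2148]
ee_rot: [[0.998, 0.064, -0.002], [0.064, -0.998, -0.026], [-0.004, 0.026, -1.0]]
wrist_force: [0.1, 0.1, -0.7]
gripper_width: 0.007
gripper_force: 0.0
```

```bash
python3 g.py; python3 - <<'E'
from h import *
save('z',capture('scene'))
E
```

```text
[-19.8  11.7 -14.6   1.6 -63.3 112.7] [ 0.4104 -0.3262  0.2148] [ 0.1  0.1 -0.7]
top ptr 39 348.5 132.7 [ 0.693 -0.131  0.307] u span [0.689 0.697 0.7  ]
top band 34 356.1 131.3 [ 0.698 -0.153  0.306] u span [0.69  0.698 0.705]
top left to go mm 1.8
scene ptr 26 397.3 237.4 [ 0.693 -0.129  0.309] u span [0.696 0.698 0.7  ]
scene band 62 395.1 247.6 [ 0.7   -0.158  0.307] u span [0.691 0.699 0.706]
scene left to go mm 1.3
```

View pics/z.png

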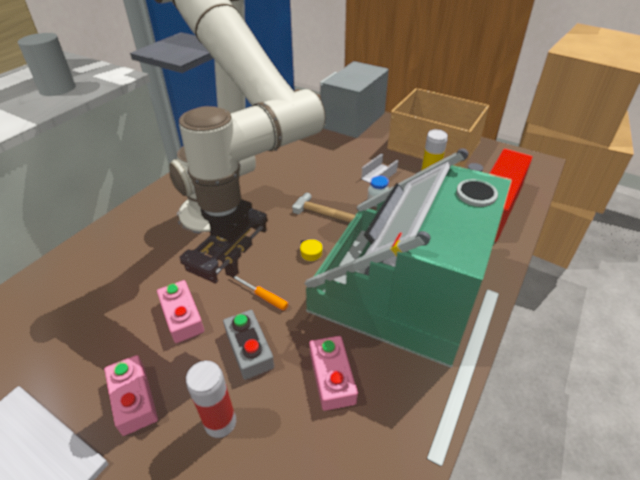

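The view shows the pointer on the band at (397,240), the arm clear of everything, and the rest of the bench undisturbed. I'm handing the job in.

```bash
python3 -c "
from station import *
print(finish_job())"
```

```text
the job is handed in; nothing more can be done
None
```

The job is handed in: the window stands with its pointer about 1–2 mm from the band's centre, the green button was then pressed to its stop (16 N), and the arm was withdrawn clear with nothing else seen to move.

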